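Third hand for a shelf cleat

TASK

I am screwing a shelf cleat to the cabinet side that lies on the bench: lay the cleat (the shorter batten, with the two screw holes) flat on it, holes up, with one end against the back rail and a long edge flush against the clamped spacer board. Then press on the middle of its free long edge, between the screw holes, so that it bears on the spacer with a steady 10 N or so, and finish while still pressing, so that I can drive the screws. Leave the other things on the bench where they lie.

Things in the scene. Friction and masses are not known exactly. Their poses are not given: they have to be found in the camera images.
- cleat: Straight pine batten 180 x 38 x 19 mm (x, y, z), about 65 g, with two dark countersunk screw holes in its top face on the centre line, 65 mm either side of the middle. Loose, flat on the bench, holes up, to the right of the cabinet side. Origin: centre of its underside; x along its length, z up. Its two ends are alike.
- cabinet_side: Slick white board 460 x 250 x 18 mm, level on two bearers, top face 56 mm above the bench; fixed. Origin: on the bench under its middle; x along the length to its far end, y left, z up. Back rail: strip 18 wide, 30 high, standing on its left edge (y 107 to 125). Two screw clamps, up to 215 mm above the bench, at its far end (x over 165). Free part for the cleat: x -230 to 10, y -125 to 107 mm.
- spacer: The fence: plywood 220 x 225 x 18 mm fixed on the far part of the cabinet side. Origin: middle of the lower edge of its near face, against which the cleat is pressed (225 long, 18 high). Axes as the cabinet side's: x into the spacer (the way to press), y along the face towards the back rail. Tips that rub on the board, or drag the cleat down on it, take up part of the push.
- corner (a point): Inner corner on the cabinet side's top face where the spacer's near face meets the back rail; axes as the cabinet side's. With the cleat home its origin lies at x -19 mm, y -90 mm from here, its length along y.
- batten: Bystander: plain pine batten without holes, 240 x 38 x 19 mm, loose on the bench near the cleat (either may be the nearer one to the cabinet side). Origin: centre of its underside, x along its length.
- hammer: Bystander: hammer lying on the bench at the far right, 35 mm or so high.
- screwdriver: Bystander: screwdriver lying on the bench at the far right, between the hammer and the cabinet side.
- jar: Bystander: closed glass jar of screws, 74 mm across, 101 mm high, standing at the left.
- tin: Bystander: open round steel tin of screws, 72 mm across and 22 mm high, standing on the spacer board its centre 105 to 120 mm behind the near face. Origin: centre of its underside.
- doorknob: Bystander: brass door knob, 60 mm across and 63 mm high, standing on its rose on the bench by the far right corner of the cabinet side.
- tape_measure: Bystander: yellow tape measure, 70 x 40 x 65 mm, standing on the bench at the left.

How it is judged:
On the way:
1. the cleat lies flat on the free part of the cabinet side, holes up (z of cleat in the frame of corner between -0.004 and 0.004 m and angle between cleat's own z axis and vertical below 0.06 rad and x of cleat in the frame of corner between -0.22 and -0.015 m and y of cleat in the frame of corner between -0.23 and -0.015 m), for 0.2 s.
At the end, for the whole second after the job is handed in: Through the last second the fingers press within 40 mm of the cleat's middle, and it bears on the spacer with 6 to 15 N, at rest, flat on the cabinet side, holes up (3 mm, 0.05 rad), its long edge flush with the spacer (3 mm, 0.025 rad), one end within 4 mm of the back rail (contact force between cleat and spacer between 6 and 15 N and contact force between the fingers and cleat above 4 N and z of cleat in the frame of corner between -0.003 and 0.003 m and angle between cleat's own z axis and vertical below 0.05 rad and angle between the x axis of cleat and the y axis of spacer, either way round below 0.025 rad and x of cleat in the frame of corner between -0.022 and -0.016 m and y of cleat in the frame of corner between -0.094 and -0.087 m and x of the grasp point in the frame of cleat between -0.04 and 0.04 m and linear speed of cleat below 0.01 m/s); the arm keeps its last pose, push and grip.
It fails at once if a bystander (batten, hammer, screwdriver, jar, tin, door knob or tape measure) has been moved by more than 25 mm (distance of any of batten, hammer, screwdriver, jar, tin, doorknob, tape_measure from where it was at the start of the episode above 0.025 m).
It also fails if it takes over 72 s, if anything falls off the work surface, if the arm or the gripper's body presses on something with over 40 N, if the wrist force passes 120 N, or if a joint passes its speed limit or range.

ROBOT

A 7-joint arm with a two-finger parallel gripper is mounted at the origin on the work surface. World frame = base frame: x ahead of the robot, y to its left, z up, the work surface at z = 0. Lengths are in m, angles in rad, forces in N, time in s.
With the tool pointing down it reaches from about 0.425 to 0.875 m from the base axis. Payload 8.4 kg.
Tool frame: the origin (TCP) lies midway between the tips of the shut fingers; the grasp point (between the pads) lies arm.grasp_offset behind it (arm.grasp_offset is the distance from the TCP to the grasp point, in m); z points along the fingers, y is the line along which they close (so a half turn about z gives the same grasp; the last joint's range is limited). The gripper opens to 85 mm and grips with 20 to 120 N. Pads are 22 mm wide; open, the fingers measure 114 mm over their backs; the gripper's body (76 mm by 85 mm) begins 54 mm behind the grasp point. The pads swing forward as they close: fully open they stand 13 mm farther back than shut.
Start: joints at [1.192, 0.333, 0.04, 1.465, -0.013, 1.343, -0.059], TCP at [0.179, -0.625, 0.231] pointing down, gripper open.
Joint ranges: [-2.58, 2.58], [-0.38, 2.09], [-1.3, 1.39], [0.25, 2.4], [-1.5, 4.64], [0.08, 2.09], [-2.65, 2.65]. Speed limits (rad/s): [2.22, 2.22, 2.79, 2.79, 3.14, 3.14, 3.14].

INTERFACE

Orientations are given as a unit quaternion [x, y, z, w].
In Python, from station import arm gives the robot as it stands.
- The arm moves only by the tool jog_arm, called after "Emit:" as name([rows], argument=value, ...), one row to a line, values as JSON. Schema: {"type":"object","properties":{"moves":{"type":"array","items":{"type":"object","properties":{"finger_gap":{"type":"number"},"trans":{"type":"array","items":{"type":"number"},"minItems":3,"maxItems":3},"turn_vec":{"type":"array","items":{"type":"number"},"minItems":3,"maxItems":3}},"additionalProperties":false,"required":["finger_gap"]},"minItems":1,"maxItems":20},"clamp_n":{"type":"number"},"only":{"type":"string"},"quiet":{"type":"boolean"},"lines":{"type":"string"}},"required":["moves"],"additionalProperties":false}. moves is a list of rows, 1 to 20 of them, each an object with the fields finger_gap (the opening from 0.0 (shut) to 1.0 (fully open)), trans (a list: dx, dy, dz in m), turn_vec (a list: a rotation vector rx, ry, rz in rad); a field left out counts as zero (the opening has to be given); each row is the pose to reach, as a shift and turn from the pose commanded when the call began, along the tool's axes at that moment; what a row does not reach only later rows make up. A row lasts 1/12 s, in which the tool goes at most 0.0417 m and 0.125 rad, less where a joint would pass 70% of its speed; a pose out of reach is approached as far as the arm can. The fingers move at their own pace and stop on an object; clamp_n is the grip in N (left out, the last holds). Time passes only in rows, so rows that do not move let the fingers close. The tool returns the time, the measured TCP pose, the force, the opening and the grip force at its end. only (a regular expression) keeps the lines of the reply that match it, lines (a string "A,B") keeps lines A to B, and quiet returns only ok. Input that does not fit is refused with a message, and nothing moves.
- arm.get_state(): the state, without advancing time (a new reading comes with each control period).
- arm.get_image(name): name is "scene" or "top" or "wrist"; returns a dict with "pixels" (400x640x3 uint8, red, green, blue), "camera_matrix" (3x3 intrinsics, pixels), "view" (4x4, takes a point from world to camera coordinates). Camera axes: x right, y up, looking along -z (the intrinsics and any distortion apply to the point x, -y, -z); pixel columns grow to the right and rows downward; lengths in m; the calibration is good to about 2 mm. A picture is of the moment at which its call begins. There is no depth.
- arm.sign_off(): hands the job in; it is judged then, once.
The state is a dict: "time": time; "joint_pos": joint angles; "joint_vel": joint speeds; "joint_efforts": joint torques, N m; "tool_pos": TCP position; "orientation": TCP orientation; "force": force on the tool from outside, world axes, zero at the start; "ft_torque": the same for the moment, N m; "width": opening from 0.0 (shut) to 1.0 (fully open); "gripper_force": force on a finger pad.
Only numpy, scipy, OpenCV 4.12 (cv2) and the standard library are available. Lean on these libraries where they do the work, as an engineer would, in place of code of your own. Each camera call takes 0.05 s, during which the arm holds its last target. There are 200 camera calls.

## Working session

There is one attempt and no reset: what is moved stays moved. The work goes in short steps, Python scripts to look and compute and a tool call to move; the robot and the scene stay as the last step left them, time stands still between calls to the robot, and variables do not carry over. Pictures are saved under pics/ and viewed, at most 10 in all, crops included, and the job is handed in when it is done.

```bash
ls; mkdir -p pics
```

Run:
```python
from station import arm
import cv2,json
for n in("scene","top"):
    im=arm.get_image(n); cv2.imwrite(f"pics/{n}0.png",im["pixels"][:,:,::-1]); print(n,im["camera_matrix"],im["view"])
s=arm.get_state(); print(s, arm.grasp_offset)
```

```text
pics
station.py
scene [[510.44296048   0.         322.55089247]
 [  0.         510.44296048 194.31185227]
 [  0.           0.           1.        ]] [[ 0.16828737  0.98567777  0.01089451 -0.16964206]
 [-0.84763828  0.13906018  0.51202696  0.4592043 ]
 [ 0.5031786  -0.09540227  0.85890029 -1.85642816]
 [ 0.          0.          0.          1.        ]]
top [[419.9243691    0.         314.48786485]
 [  0.         419.9243691  195.46178882]
 [  0.           0.           1.        ]] [[ 0.01335023 -0.99966027  0.02238541  0.05772215]
 [ 0.98421451  0.01708855  0.17615269 -0.5849134 ]
 [-0.17647538  0.01968037  0.98410829 -1.37251723]
 [ 0.          0.          0.          1.        ]]
{'time': 0.1, 'joint_pos': array([ 1.19179533,  0.33385307,  0.0398632 ,  1.46616945, -0.01341434,
        1.34330871, -0.05848628]), 'joint_vel': array([-0.00099875, -0.00224388,  0.00107845, -0.00311617,  0.00022801,
       -0.00084581, -0.00124729]), 'joint_efforts': array([ 5.02796189e-03, -6.60016036e+01,  1.37093224e+00, -4.06471610e+01,
        1.70472125e-02,  8.87251954e-03, -6.50466245e-05]), 'tool_pos': array([ 0.17938043, -0.62433094,  0.23050832]), 'orientation': array([ 9.90229287e-01,  1.39446822e-01, -1.42811383e-04, -7.22389363e-04]), 'force': array([ 0.09856119, -0.42372662, -0.29486329]), 'ft_torque': array([-0.00555113, -0.00319913, -0.04061024]), 'gripper_force': 0.0, 'width': 1.0004164784794258} 0.0187
```

View pics/top0.png

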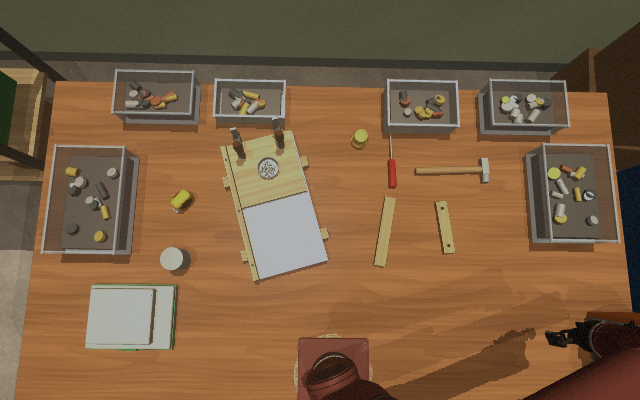

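View pics/scene0.png

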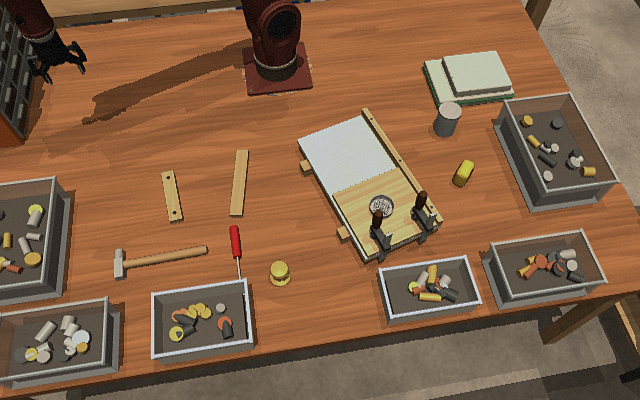

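The top view shows the cleat at about (445,228), the batten at (385,232), the cabinet side at about (275,205) and the tin at (268,168). I'll enlarge the parts that matter.

Create h.py:
```python
import numpy as np
from station import arm
def ray(im,uv,z):
    "pixel -> world point on plane z"
    V=np.array(im["view"]);K=np.array(im["camera_matrix"]);R=V[:3,:3];c=-R.T@V[:3,3]
    p=np.linalg.solve(K,[uv[0],uv[1],1.]);d=R.T@(p*[1,-1,-1]);return c+d*(z-c[2])/d[2]
def pix(im,P):
    V=np.array(im["view"]);K=np.array(im["camera_matrix"]);q=(V[:3,:3]@np.asarray(P)+V[:3,3])*[1,-1,-1];q=K@q;return q[:2]/q[2]
```

Run:
```python
from h import *
import cv2
top=cv2.imread("pics/top0.png")
a=cv2.resize(top[130:280,220:335],None,fx=4,fy=4,interpolation=cv2.INTER_CUBIC)
b=cv2.resize(top[190:265,420:470],None,fx=6,fy=6,interpolation=cv2.INTER_CUBIC)
o=np.zeros((600,800,3),np.uint8);o[:,:460]=a;o[:450,480:780]=b
cv2.imwrite("pics/crop1.png",o)
im=arm.get_image("top"); hsv=cv2.cvtColor(top,cv2.COLOR_BGR2HSV)
# white panel
m=((hsv[...,1]<40)&(hsv[...,2]>150)).astype(np.uint8);m[:, :235]=0;m[:,335:]=0;m[:185]=0;m[290:]=0
cs,_=cv2.findContours(m,0,2);c=max(cs,key=cv2.contourArea);e=cv2.approxPolyDP(c,6,True)[:,0]
print("white",[(tuple(x),ray(im,x,.056).round(4)) for x in e])
print("hsv cleat",hsv[225,440],hsv[235,450],"bench",hsv[225,470],hsv[235,425])
```

```text
white [((np.int32(306), np.int32(185)), array([0.6187, 0.0961, 0.056 ])), ((np.int32(306), np.int32(193)), array([0.5911, 0.0956, 0.056 ])), ((np.int32(243), np.int32(210)), array([0.5296, 0.3053, 0.056 ])), ((np.int32(260), np.int32(278)), array([0.3071, 0.2405, 0.056 ])), ((np.int32(327), np.int32(259)), array([0.3713, 0.0227, 0.056 ]))]
hsv cleat [ 22 103 174] [ 25  97 173] bench [ 13 160 156] [ 14 159 148]
```

View pics/crop1.png

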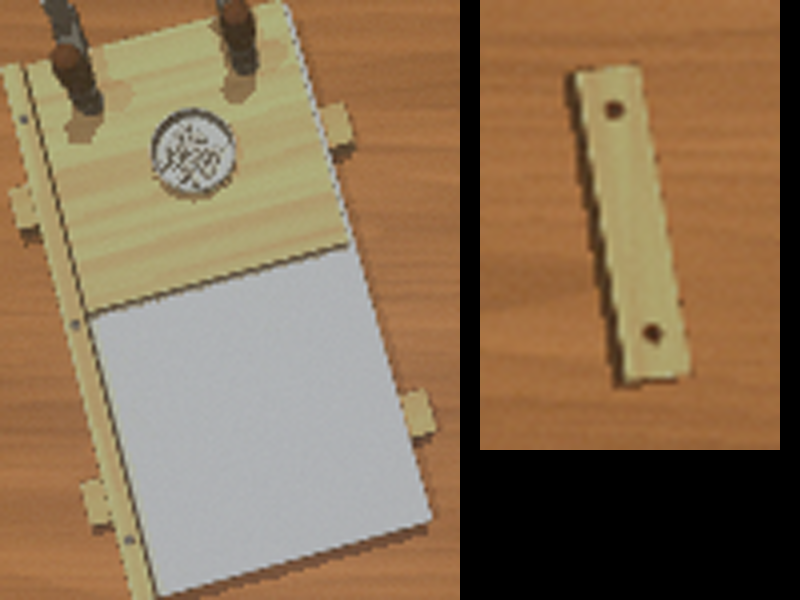

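The crop shows the inner corner at image (242.2,208.5), the right end of the spacer face at (308,190.8), the near board corners at (260,279.3) and (328,259.8), and the far right one at (291.2,130.8). The cleat's holes sit at crop (614,109) and (652,332). Next I'll fit the known models to these points.

Add to h.py:
```python
from scipy.optimize import least_squares
def fit(im,loc,uv,x0):
    loc=np.array(loc);uv=np.array(uv)
    def W(p): c,s=np.cos(p[2]),np.sin(p[2]);return np.c_[p[0]+c*loc[:,0]-s*loc[:,1],p[1]+s*loc[:,0]+c*loc[:,1],loc[:,2]]
    f=lambda p:np.concatenate([pix(im,q)-u for q,u in zip(W(p),uv)])
    r=least_squares(f,x0);return r.x,r.fun.reshape(-1,2),W(r.x)
```

Run:
```python
from h import *
im=arm.get_image("top"); sc=arm.get_image("scene")
z=.056
p,r,w=fit(im,[(.01,.107,z),(-.23,.107,z),(-.23,-.125,z),(.23,-.125,z),(.01,-.118,z+.018)],[(242.2,208.5),(260,279.3),(328,259.75),(291.2,130.75),(307.5,190.5)],[.5,.15,.28])
print("cab",p.round(4),np.degrees(p[2]),r.round(1).tolist());c,s=np.cos(p[2]),np.sin(p[2])
print("scene px",[pix(sc,q).round(1).tolist() for q in w])
o=lambda u,v:(420+(u-480)/6,190+v/6)
z=.019
q,r,w=fit(im,[(.065,0,z),(-.065,0,z),(.09,.019,z),(.09,-.019,z),(-.09,.019,z),(-.09,-.019,z)],[o(614,109),o(652,332),o(577,70),o(640,65),o(625,381),o(690,374)],[.5,-.25,.1])
print("cleat",q.round(4),np.degrees(q[2]),r.round(1).tolist())
print("scene px",[pix(sc,k).round(1).tolist() for k in w])
d=.0
print("tool0 R");from scipy.spatial.transform import Rotation as Ro
print(Ro.from_quat(arm.get_state()["orientation"]).as_matrix().round(3))
import cv2
S=cv2.imread("pics/scene0.png")
a=cv2.resize(S[105:265,292:447],None,fx=3.2,fy=3.2,interpolation=cv2.INTER_CUBIC);b=cv2.resize(S[165:227,155:189],None,fx=7,fy=7,interpolation=cv2.INTER_CUBIC)
O=np.zeros((520,760,3),np.uint8);O[:a.shape[0],:a.shape[1]]=a;O[:b.shape[0],510:510+b.shape[1]]=b;cv2.imwrite("pics/crop2.png",O)
```

```text
cab [0.5541 0.2033 0.2876] 16.47808373006029 [[-0.2, 0.4], [-0.1, -0.1], [0.4, -0.0], [0.6, -0.1], [-0.7, -0.3]]
scene px [[395.7, 168.7], [358.8, 113.9], [294.6, 138.5], [363.6, 258.6], [330.5, 193.0]]
cleat [ 0.4881 -0.387   0.1185] 6.787313585423101 [[0.2, 0.0], [-0.2, 0.3], [-0.2, -0.0], [0.0, -0.3], [0.0, 0.0], [0.1, 0.0]]
scene px [[171.9, 211.8], [166.1, 176.6], [179.5, 217.3], [166.6, 220.5], [171.1, 168.8], [158.9, 171.6]]
tool0 R
[[ 0.961  0.276 -0.   ]
 [ 0.276 -0.961  0.001]
 [ 0.    -0.001 -1.   ]]
```

View pics/crop2.png

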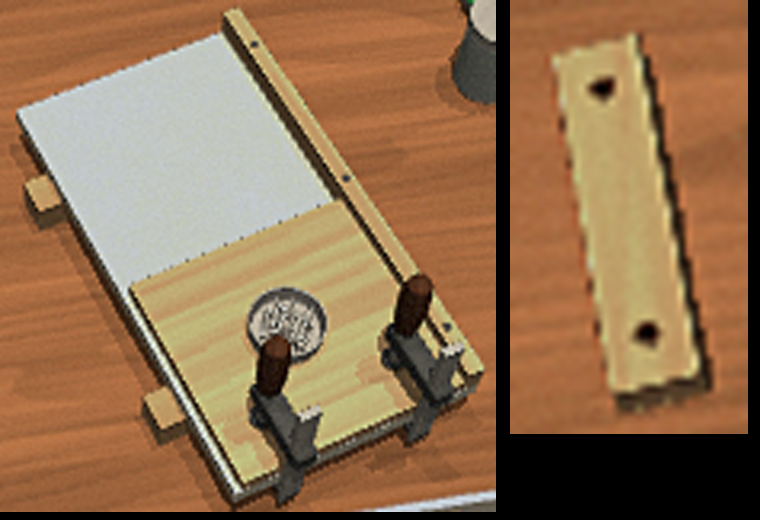

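The scene view agrees in layout, but it is offset by about 2.5 px for both objects (for example, holes at (168,178) and (175,213)). I'll hover over the cleat and check with the wrist camera.

Emit:
jog_arm([
  {"finger_gap": 1,"trans": [0.362,-0.143,0.06],"turn_vec": [0,0,0.162]},
  {"finger_gap": 1,"trans": [0.362,-0.143,0.06],"turn_vec": [0,0,0.162]},
  {"finger_gap": 1,"trans": [0.362,-0.143,0.06],"turn_vec": [0,0,0.162]},
  {"finger_gap": 1,"trans": [0.362,-0.143,0.06],"turn_vec": [0,0,0.162]},
  {"finger_gap": 1,"trans": [0.362,-0.143,0.06],"turn_vec": [0,0,0.162]},
  {"finger_gap": 1,"trans": [0.362,-0.143,0.06],"turn_vec": [0,0,0.162]},
  {"finger_gap": 1,"trans": [0.362,-0.143,0.06],"turn_vec": [0,0,0.162]},
  {"finger_gap": 1,"trans": [0.362,-0.143,0.06],"turn_vec": [0,0,0.162]},
  {"finger_gap": 1,"trans": [0.362,-0.143,0.06],"turn_vec": [0,0,0.162]},
  {"finger_gap": 1,"trans": [0.362,-0.143,0.06],"turn_vec": [0,0,0.162]},
  {"finger_gap": 1,"trans": [0.362,-0.143,0.06],"turn_vec": [0,0,0.162]},
  {"finger_gap": 1,"trans": [0.362,-0.143,0.06],"turn_vec": [0,0,0.162]},
  {"finger_gap": 1,"trans": [0.362,-0.143,0.06],"turn_vec": [0,0,0.162]},
])

```text
time: 1.33
tool_pos: [0.4871, -0.3882, 0.1713]
orientation: [0.998, 0.058, -0.0, 0.0]
force: [-0.6, -0.5, -0.6]
width: 0.998
gripper_force: 0.0
```

Run:
```python
from h import *
import cv2
im=arm.get_image("wrist"); print(im.keys(),im["camera_matrix"],[im[k] for k in im if k not in("pixels","view","camera_matrix")]); cv2.imwrite("pics/wrist1.png",im["pixels"][:,:,::-1])
c,s=np.cos(.1185),np.sin(.1185)
print([pix(im,[.4881+c*d,-.387+s*d,.019]).round(1).tolist() for d in(.065,-.065)])
s=arm.get_state();print(s["tool_pos"],s["joint_pos"].round(2),s["force"])
```

```text
dict_keys(['pixels', 'camera_matrix', 'view']) [[353.46950682   0.         310.63848797]
 [  0.         353.46950682 200.06902794]
 [  0.           0.           1.        ]] []
[[307.4, 104.8], [308.2, 253.1]]
[ 0.48674998 -0.38868729  0.1714353 ] [ 0.72  0.32 -0.14  1.61  0.05  1.22 -0.89] [-0.04814439 -0.33734354  0.31363894]
```

View pics/wrist1.png

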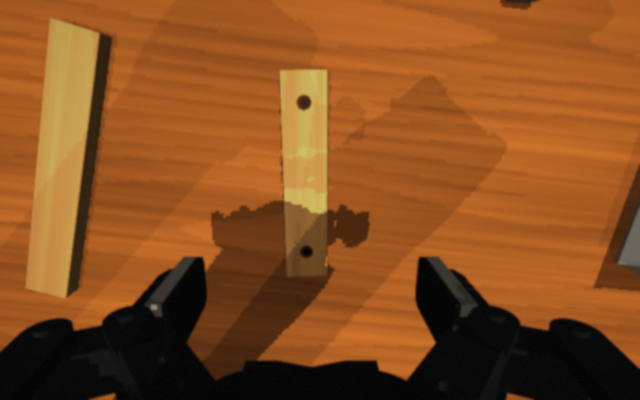

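The wrist view shows the cleat upright in the picture between the open fingers, with holes at (304.5,102.5) and (306.5,252). The batten is well clear to the left.

Run:
```python
from h import *
from scipy.spatial.transform import Rotation as Ro
im=arm.get_image("wrist")
a,b=ray(im,(304.5,102.5),.019),ray(im,(306.5,252),.019);m=(a+b)/2;d=a-b
s=arm.get_state();R=Ro.from_quat(s["orientation"]).as_matrix()
print(a,b,np.linalg.norm(d),np.degrees(np.arctan2(d[1],d[0])),"tool yaw",np.degrees(np.arctan2(R[1,0],R[0,0])))
print(s["tool_pos"],"shift tool",R.T@(np.r_[m[:2],.003]-s["tool_pos"]))
```

```text
[ 0.55379758 -0.37739216  0.019     ] [ 0.42406121 -0.39354889  0.019     ] 0.13073853832260515 7.09878828471346 tool yaw 6.603936626981532
[ 0.48667222 -0.38882522  0.17152118] shift tool [ 0.00268779 -0.00318089  0.16851823]
```

Emit:
jog_arm([
  {"finger_gap": 1,"trans": [0.0025,-0.003,0.04],"turn_vec": [0,0,-0.008]},
  {"finger_gap": 1,"trans": [0.0025,-0.003,0.08],"turn_vec": [0,0,-0.008]},
  {"finger_gap": 1,"trans": [0.0025,-0.003,0.12],"turn_vec": [0,0,-0.008]},
  {"finger_gap": 1,"trans": [0.0025,-0.003,0.15],"turn_vec": [0,0,-0.008]},
  {"finger_gap": 1,"trans": [0.0025,-0.003,0.168],"turn_vec": [0,0,-0.008]},
  {"finger_gap": 1,"trans": [0.0025,-0.003,0.168],"turn_vec": [0,0,-0.008]},
  {"finger_gap": 0,"trans": [0.0025,-0.003,0.168],"turn_vec": [0,0,-0.008]},
  {"finger_gap": 0,"trans": [0.0025,-0.003,0.168],"turn_vec": [0,0,-0.008]},
  {"finger_gap": 0,"trans": [0.0025,-0.003,0.168],"turn_vec": [0,0,-0.008]},
  {"finger_gap": 0,"trans": [0.0025,-0.003,0.168],"turn_vec": [0,0,-0.008]},
  {"finger_gap": 0,"trans": [0.0025,-0.003,0.168],"turn_vec": [0,0,-0.008]},
  {"finger_gap": 0,"trans": [0.0025,-0.003,0.168],"turn_vec": [0,0,-0.008]},
  {"finger_gap": 0,"trans": [0.0025,-0.003,0.168],"turn_vec": [0,0,-0.008]},
], clamp_n=40)

```text
time: 2.52
tool_pos: [0.491, -0.3849, 0.0054]
orientation: [0.998, 0.063, 0.001, 0.001]
force: [-1.1, 1.2, 7.8]
width: 0.43
gripper_force: 41.1
```

Emit:
jog_arm([
  {"finger_gap": 0,"trans": [0,0,-0.03]},
  {"finger_gap": 0,"trans": [0,0,-0.07]},
  {"finger_gap": 0,"trans": [0,0,-0.11]},
  {"finger_gap": 0,"trans": [0,0,-0.145]},
  {"finger_gap": 0,"trans": [0.006,-0.038,-0.16],"turn_vec": [0,0,-0.11]},
  {"finger_gap": 0,"trans": [0.012,-0.076,-0.16],"turn_vec": [0,0,-0.23]},
  {"finger_gap": 0,"trans": [0.018,-0.114,-0.16],"turn_vec": [0,0,-0.35]},
  {"finger_gap": 0,"trans": [0.025,-0.152,-0.16],"turn_vec": [0,0,-0.47]},
  {"finger_gap": 0,"trans": [0.031,-0.19,-0.16],"turn_vec": [0,0,-0.58]},
  {"finger_gap": 0,"trans": [0.038,-0.229,-0.16],"turn_vec": [0,0,-0.7]},
  {"finger_gap": 0,"trans": [0.044,-0.267,-0.16],"turn_vec": [0,0,-0.82]},
  {"finger_gap": 0,"trans": [0.05,-0.305,-0.16],"turn_vec": [0,0,-0.94]},
  {"finger_gap": 0,"trans": [0.057,-0.343,-0.16],"turn_vec": [0,0,-1.06]},
  {"finger_gap": 0,"trans": [0.063,-0.381,-0.16],"turn_vec": [0,0,-1.17]},
  {"finger_gap": 0,"trans": [0.07,-0.419,-0.16],"turn_vec": [0,0,-1.29]},
  {"finger_gap": 0,"trans": [0.076,-0.457,-0.16],"turn_vec": [0,0,-1.41]},
  {"finger_gap": 0,"trans": [0.082,-0.495,-0.16],"turn_vec": [0,0,-1.52]},
  {"finger_gap": 0,"trans": [0.09,-0.534,-0.16],"turn_vec": [0,0,-1.63]},
  {"finger_gap": 0,"trans": [0.096,-0.572,-0.16],"turn_vec": [0,0,-1.735]},
  {"finger_gap": 0,"trans": [0.096,-0.572,-0.16],"turn_vec": [0,0,-1.735]},
])

```text
time: 4.18
tool_pos: [0.5121, 0.2045, 0.1647]
orientation: [0.591, 0.807, 0.002, -0.001]
force: [-1.3, 0.0, -0.6]
width: 0.431
gripper_force: 40.6
```

Run:
```python
from h import *
import cv2
im=arm.get_image("wrist"); cv2.imwrite("pics/wrist2.png",im["pixels"][:,:,::-1])
c,s=np.cos(.2876),np.sin(.2876)
for n,x,y,z in(("corner",.01,.107,.056),("cornertop",.01,.107,.074),("spR",.01,-.118,.074),("railtopnear",-.1,.107,.086)):print(n,pix(im,[.5541+c*x-s*y,.2033+s*x+c*y,z]).round(1))
s=arm.get_state();print(s["tool_pos"],s["joint_pos"].round(2),s["force"],s["width"])
```

```text
corner [386.6  60.9]
cornertop [392.7  57.7]
spR [370.1 362.9]
railtopnear [209.3  51.7]
[0.51260346 0.20053848 0.16422791] [ 0.17  0.25 -0.71  1.77  0.17  1.19 -0.29] [ 0.076964   -1.09168111 -0.48375189] 0.4329743941040715
```

View pics/wrist2.png

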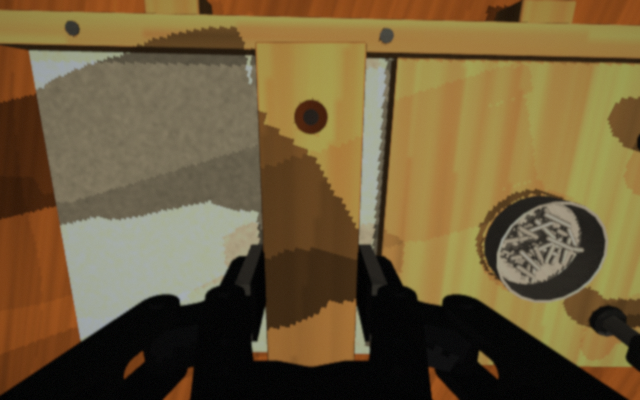

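The cleat is held straight, with its hole at (310,117). The corner is at about (390,61), within 3 px of the prediction, so the face lies roughly 2 mm farther than modelled. I'll let the arm settle, then measure both from the same settled picture.

Emit:
jog_arm([
  {"finger_gap": 0},
  {"finger_gap": 0},
  {"finger_gap": 0},
  {"finger_gap": 0},
])

```text
time: 4.57
tool_pos: [0.5139, 0.194, 0.1635]
orientation: [0.599, 0.801, -0.0, 0.0]
force: [0.5, -0.3, -0.7]
width: 0.434
gripper_force: 40.6
```

Add to h.py:
```python
def corner():
    c,s=np.cos(.2876),np.sin(.2876);A=np.array([[c,-s],[s,c]]);return A,np.array([.5541,.2033])+A@[.01,.107]
def incorner(P): A,o=corner();return A.T@(np.asarray(P)[:2]-o)
```

Run:
```python
from h import *
import cv2
im=arm.get_image("wrist"); px=im["pixels"][:,:,::-1].copy()
A,o=corner();print("pred corner",pix(im,[*o,.056]),pix(im,[*o,.074]))
cv2.imwrite("pics/w3.png",cv2.resize(px[30:150,240:420],None,fx=4.4,fy=4.4,interpolation=cv2.INTER_CUBIC))
s=arm.get_state();print(s["tool_pos"],incorner(s["tool_pos"]),s["orientation"]);np.save("v.npy",im["view"])
```

```text
pred corner [387.89961021  40.98652205] [394.16524364  36.21709715]
[0.51385269 0.19423506 0.16347244] [-0.05116554 -0.1042764 ] [ 5.98408648e-01  8.01190983e-01 -1.01689170e-04  2.98925946e-04]
```

View pics/w3.png

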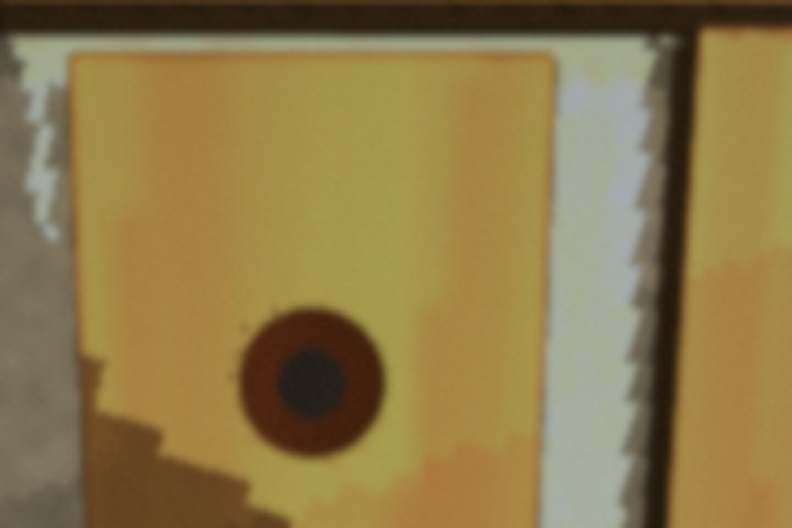

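The enlarged view gives the base of the corner at image (392.7,37.7), the hole at (310.9,116.6) and the cleat's end corners at (256.4,43.0) and (365.5,42.5).

Run:
```python
from h import *
im=arm.get_image("wrist")
zt=.1635+.0136
B=incorner(ray(im,(392.7,37.7),.056));print("corner meas",B, "from top",incorner(ray(im,(398.4,36.4),.074)))
a,b,h=[incorner(ray(im,p,zt)) for p in((256.4,43),(365.5,42.5),(310.9,116.6))]
print(a,b,h,np.linalg.norm(a-b)); print("end rel corner",(a+b)/2-B,"hole->end",((a+b)/2-h)[1])
f=incorner(ray(im,(240+655/4.4,30+500/4.4),.056)); print("face dir",f-B)
```

```text
corner meas [0.00299886 0.00225379] from top [0.00255166 0.00017353]
[-0.06893903 -0.01820202] [-0.03201673 -0.01807563] [-0.05050782 -0.04248629] 0.036922517202030984
end rel corner [-0.05347674 -0.02039261] hole->end 0.024347467195635082
face dir [ 0.00158493 -0.06871874]
```

Emit:
jog_arm([
  {"finger_gap": 0,"trans": [0.01,0,0.03]},
  {"finger_gap": 0,"trans": [0.01,0,0.06]},
  {"finger_gap": 0,"trans": [0.01,0,0.085]},
  {"finger_gap": 0,"trans": [0.01,0,0.095]},
  {"finger_gap": 0,"trans": [0.01,0,0.098]},
  {"finger_gap": 0,"trans": [0.01,0,0.098]},
  {"finger_gap": 0,"trans": [0.01,0,0.098]},
  {"finger_gap": 0,"trans": [0.01,0,0.098]},
])

```text
time: 5.33
tool_pos: [0.5118, 0.2055, 0.067]
orientation: [0.598, 0.802, 0.001, 0.001]
force: [-0.2, -0.3, -0.7]
width: 0.433
gripper_force: 40.6
```

Emit:
jog_arm([
  {"finger_gap": 0,"trans": [0,0,0.001]},
  {"finger_gap": 0,"trans": [0,0,0.002]},
  {"finger_gap": 0,"trans": [0,0,0.002]},
  {"finger_gap": 0,"trans": [0,0,0.002]},
])

```text
time: 5.67
tool_pos: [0.5108, 0.2051, 0.0636]
orientation: [0.598, 0.802, 0.0, 0.0]
force: [0.1, 0.0, -2.1]
width: 0.433
gripper_force: 40.6
```

Emit:
jog_arm([
  {"finger_gap": 0,"trans": [0,0,0.001]},
  {"finger_gap": 0,"trans": [0,0,0.002]},
  {"finger_gap": 0,"trans": [0,0,0.002]},
  {"finger_gap": 0,"trans": [0,0,0.002]},
])

```text
time: 6.0
tool_pos: [0.5107, 0.2051, 0.0614]
orientation: [0.598, 0.802, 0.0, 0.0]
force: [-0.0, -0.5, 1.3]
width: 0.431
gripper_force: 40.9
```

Emit:
jog_arm([
  {"finger_gap": 0,"trans": [0,0,0.001]},
  {"finger_gap": 0,"trans": [0,0,0.001]},
  {"finger_gap": 0,"trans": [0,0,0.001]},
])

```text
time: 6.25
tool_pos: [0.5108, 0.2051, 0.0614]
orientation: [0.598, 0.802, -0.0, 0.0]
force: [-5.5, -2.8, 13.6]
width: 0.434
gripper_force: 42.3
```

Contact came at TCP height 0.0614, as predicted. Now I'll ease the downforce and slide the cleat towards the rail.

Emit:
jog_arm([
  {"finger_gap": 0,"trans": [0,0,-0.001]},
  {"finger_gap": 0,"trans": [0.003,0,-0.001]},
  {"finger_gap": 0,"trans": [0.006,0,-0.001]},
  {"finger_gap": 0,"trans": [0.006,0,-0.001]},
  {"finger_gap": 0,"trans": [0.006,0,-0.001]},
])

```text
time: 6.67
tool_pos: [0.509, 0.2115, 0.0614]
orientation: [0.597, 0.802, 0.0, -0.0]
force: [0.6, 0.3, 2.1]
width: 0.432
gripper_force: 41.0
```

Emit:
jog_arm([
  {"finger_gap": 0,"trans": [0.001,0,0]},
  {"finger_gap": 0,"trans": [0.002,0,0]},
  {"finger_gap": 0,"trans": [0.002,0,0]},
  {"finger_gap": 0,"trans": [0.002,0,0]},
])

```text
time: 7.0
tool_pos: [0.5087, 0.2126, 0.0614]
orientation: [0.598, 0.802, 0.0, 0.0]
force: [0.1, -1.8, 3.6]
width: 0.434
gripper_force: 41.1
```

Emit:
jog_arm([
  {"finger_gap": 0,"trans": [0.001,0,0]},
  {"finger_gap": 0,"trans": [0.002,0,0]},
  {"finger_gap": 0,"trans": [0.002,0,0]},
  {"finger_gap": 0,"trans": [0.002,0,0]},
])

```text
time: 7.33
tool_pos: [0.5086, 0.2127, 0.0614]
orientation: [0.598, 0.801, -0.001, 0.001]
force: [2.6, -8.4, 5.7]
width: 0.433
gripper_force: 41.3
```

The cleat's end is touching the rail. I'll release it, lift, shut the fingers and go behind its free edge.

Emit:
jog_arm([
  {"finger_gap": 0,"trans": [-0.0006,0,-0.0003]},
  {"finger_gap": 0,"trans": [-0.0006,0,-0.0003]},
  {"finger_gap": 0.65,"trans": [-0.0006,0,-0.0003]},
  {"finger_gap": 0.65,"trans": [-0.0006,0,-0.0003]},
  {"finger_gap": 0.65,"trans": [-0.0006,0,-0.0003]},
  {"finger_gap": 0.65,"trans": [-0.0006,0,-0.0003]},
  {"finger_gap": 0.65,"trans": [-0.0006,0,-0.0003]},
  {"finger_gap": 0.65,"trans": [-0.0006,0,-0.01]},
  {"finger_gap": 0.65,"trans": [-0.0006,0,-0.03]},
  {"finger_gap": 0.65,"trans": [-0.0006,0,-0.06]},
  {"finger_gap": 0,"trans": [-0.0035,-0.03,-0.06]},
  {"finger_gap": 0,"trans": [-0.0035,-0.05,-0.06]},
  {"finger_gap": 0,"trans": [-0.0035,-0.05,-0.06]},
  {"finger_gap": 0,"trans": [-0.0035,-0.05,-0.06]},
  {"finger_gap": 0,"trans": [-0.0035,-0.05,-0.06]},
  {"finger_gap": 0,"trans": [-0.0035,-0.05,-0.06]},
  {"finger_gap": 0,"trans": [-0.0035,-0.05,-0.06]},
])

```text
time: 8.75
tool_pos: [0.4614, 0.1973, 0.1214]
orientation: [0.598, 0.802, 0.0, -0.0]
force: [-0.1, -0.7, -1.0]
width: -0.001
gripper_force: 0.0
```

Run:
```python
from h import *
import cv2
im=arm.get_image("wrist");cv2.imwrite("pics/w4.png",im["pixels"][:,:,::-1])
s=arm.get_state();print(s["tool_pos"],incorner(s["tool_pos"])-[.003,.002],s["width"])
```

```text
[0.46130567 0.19732518 0.12124121] [-0.10367779 -0.08840815] 0.005341881006464535
```

View pics/w4.png

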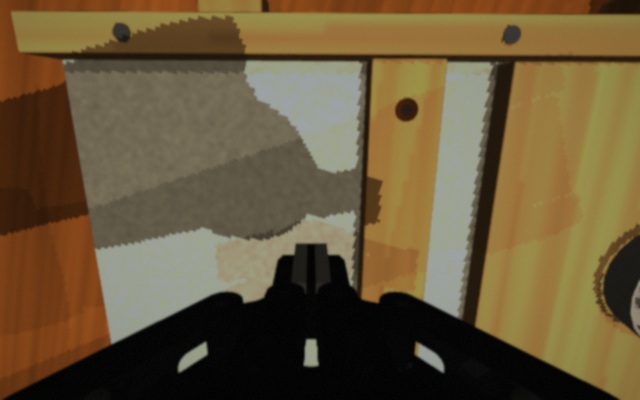

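The cleat rests against the rail, with its hole at (406,109). The shut fingers are clear of its free edge. Now I'll lower and push along tool +y.

Emit:
jog_arm([
  {"finger_gap": 0,"trans": [0,0,0.03]},
  {"finger_gap": 0,"trans": [0,0,0.05]},
  {"finger_gap": 0,"trans": [0,0,0.059]},
  {"finger_gap": 0,"trans": [0,0,0.060]},
  {"finger_gap": 0,"trans": [0,0,0.060]},
  {"finger_gap": 0,"trans": [0,0,0.060]},
])

```text
time: 9.3
tool_pos: [0.4616, 0.1975, 0.0623]
orientation: [0.597, 0.802, 0.001, 0.0]
force: [-0.7, 0.3, 1.3]
width: -0.001
gripper_force: 0.0
```

Emit:
jog_arm([
  {"finger_gap": 0,"trans": [0,0.004,0]},
  {"finger_gap": 0,"trans": [0,0.008,0]},
  {"finger_gap": 0,"trans": [0,0.012,0]},
  {"finger_gap": 0,"trans": [0,0.016,0]},
  {"finger_gap": 0,"trans": [0,0.02,0]},
  {"finger_gap": 0,"trans": [0,0.024,0]},
  {"finger_gap": 0,"trans": [0,0.028,0]},
  {"finger_gap": 0,"trans": [0,0.032,0]},
  {"finger_gap": 0,"trans": [0,0.036,0]},
  {"finger_gap": 0,"trans": [0,0.04,0]},
  {"finger_gap": 0,"trans": [0,0.042,0]},
  {"finger_gap": 0,"trans": [0,0.044,0]},
  {"finger_gap": 0,"trans": [0,0.044,0]},
  {"finger_gap": 0,"trans": [0,0.044,0]},
])

```text
time: 10.47
tool_pos: [0.5032, 0.2097, 0.0614]
orientation: [0.597, 0.802, 0.0, -0.0]
force: [0.3, 1.4, 0.0]
width: -0.0
gripper_force: 0.0
```

Emit:
jog_arm([
  {"finger_gap": 0,"trans": [0,0.001,0]},
  {"finger_gap": 0,"trans": [0,0.002,0]},
  {"finger_gap": 0,"trans": [0,0.003,0]},
  {"finger_gap": 0,"trans": [0,0.003,0]},
  {"finger_gap": 0,"trans": [0,0.003,0]},
])

```text
time: 10.88
tool_pos: [0.506, 0.2105, 0.0614]
orientation: [0.598, 0.802, 0.0, 0.0]
force: [-0.4, -0.3, -0.4]
width: 0.002
gripper_force: 0.0
```

Emit:
jog_arm([
  {"finger_gap": 0,"trans": [0,0.001,0]},
  {"finger_gap": 0,"trans": [0,0.002,0]},
  {"finger_gap": 0,"trans": [0,0.002,0]},
  {"finger_gap": 0,"trans": [0,0.002,0]},
])

```text
time: 11.22
tool_pos: [0.508, 0.2111, 0.0614]
orientation: [0.598, 0.802, 0.0, 0.0]
force: [0.2, -0.6, 1.0]
width: 0.001
gripper_force: 0.0
```

Emit:
jog_arm([
  {"finger_gap": 0,"trans": [0,0.001,0]},
  {"finger_gap": 0,"trans": [0,0.002,0]},
  {"finger_gap": 0,"trans": [0,0.002,0]},
  {"finger_gap": 0,"trans": [0,0.002,0]},
])

```text
time: 11.55
tool_pos: [0.5099, 0.2116, 0.0613]
orientation: [0.598, 0.802, 0.0, 0.0]
force: [-0.4, 0.3, 0.7]
width: 0.002
gripper_force: 0.1
```

Run:
```python
from h import *
import cv2
im=arm.get_image("top");cv2.imwrite("pics/t5.png",cv2.resize(im["pixels"][180:285,225:340,::-1],None,fx=5,fy=5,interpolation=cv2.INTER_CUBIC))
```

Emit:
jog_arm([
  {"finger_gap": 0,"trans": [0,0.001,0]},
  {"finger_gap": 0,"trans": [0,0.0015,0]},
  {"finger_gap": 0,"trans": [0,0.0015,0]},
  {"finger_gap": 0,"trans": [0,0.0015,0]},
])

```text
time: 11.93
tool_pos: [0.5102, 0.2117, 0.0612]
orientation: [0.597, 0.802, -0.001, -0.0]
force: [-5.8, -2.1, 4.6]
width: -0.003
gripper_force: 3.3
```

Contact with the spacer: about 6 N of push, with some downward drag. I'll trim both.

Emit:
jog_arm([
  {"finger_gap": 0,"trans": [0,0.0003,-0.0004]},
  {"finger_gap": 0,"trans": [0,0.0003,-0.0004]},
  {"finger_gap": 0,"trans": [0,0.0003,-0.0004]},
  {"finger_gap": 0,"trans": [0,0.0003,-0.0004]},
])

```text
time: 12.27
tool_pos: [0.5101, 0.2117, 0.0613]
orientation: [0.597, 0.802, -0.001, -0.001]
force: [-6.2, -1.7, 2.2]
width: 0.001
gripper_force: 3.2
```

Run:
```python
from h import *
import cv2
im=arm.get_image("wrist");cv2.imwrite("pics/w6.png",im["pixels"][:,:,::-1]);np.savez("w6.npz",v=im["view"],k=im["camera_matrix"])
for i in range(4):
    s=arm.get_state();A,_=corner();print((A.T@s["force"][:2]).round(2),s["force"][2].round(2),s["time"],incorner(s["tool_pos"])); arm.get_image("wrist")
```

```text
[-6.14  0.04] 2.37 12.3167 [-0.04973486 -0.08652709]
[-5.77 -0.68] 2.19 12.3667 [-0.04975921 -0.08652125]
[-5.83  0.62] 3.32 12.4167 [-0.04974301 -0.08651797]
[-6.44  0.31] 3.14 12.4667 [-0.04975849 -0.08651619]
```

View pics/w6.png

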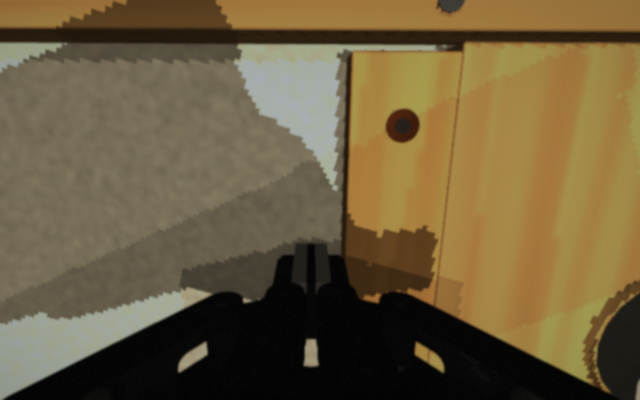

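The cleat is flush with the spacer: end corners at about (350,51) and (462,51), rail foot at row 43, hole at (402.5,125). I'll check the gap to the rail numerically.

Run:
```python
from h import *
import cv2
d=np.load("w6.npz");im=dict(view=d["v"],camera_matrix=d["k"]);P=cv2.imread("pics/w6.png")
for c in (300,370,400,430,455,480,520): print(c,[int(x) for x in P[34:58,c].sum(1)])
h=incorner(ray(im,(402.5,125),.075))
for r in(50,51,52): print(r,incorner(ray(im,(405,r),.075)),incorner(ray(im,(405,r),.075))-h)
for r in(41,42,43,44): print(r,"rail base",incorner(ray(im,(300,r),.056)),incorner(ray(im,(480,r),.074)))
```

```text
300 [79, 87, 90, 94, 96, 90, 84, 91, 102, 183, 323, 427, 460, 465, 464, 464, 464, 470, 470, 471, 471, 478, 479, 482]
370 [80, 84, 84, 95, 93, 92, 89, 82, 87, 153, 270, 383, 438, 460, 455, 438, 380, 323, 322, 351, 362, 364, 362, 363]
400 [93, 95, 99, 98, 91, 95, 92, 90, 86, 130, 238, 357, 442, 466, 467, 443, 392, 341, 337, 360, 366, 377, 379, 376]
430 [74, 81, 84, 86, 94, 92, 89, 92, 88, 110, 205, 340, 436, 472, 470, 453, 409, 361, 354, 367, 383, 386, 383, 387]
455 [77, 82, 89, 94, 94, 90, 90, 88, 82, 75, 89, 99, 98, 87, 80, 85, 132, 218, 303, 340, 358, 360, 365, 362]
480 [87, 82, 86, 92, 94, 97, 117, 168, 239, 292, 325, 340, 346, 361, 365, 368, 367, 370, 369, 370, 371, 370, 369, 369]
520 [76, 81, 87, 88, 92, 90, 105, 148, 221, 285, 322, 338, 345, 361, 366, 373, 375, 379, 380, 379, 377, 371, 378, 379]
50 [-0.01726866 -0.00264622] [-0.00095829  0.02498338]
51 [-0.01724523 -0.00296168] [-0.00093486  0.02466792]
52 [-0.01722177 -0.00327759] [-0.0009114   0.02435201]
41 rail base [-0.0535175  0.0029422] [0.00825119 0.00035003]
42 rail base [-0.05351988  0.00258478] [8.29259030e-03 3.63818495e-05]
43 rail base [-0.05352226  0.00222685] [ 0.00833405 -0.00027771]
44 rail base [-0.05352464  0.00186841] [ 0.00837556 -0.00059225]
```

The gap to the rail is about 3 to 5 mm, which is too close to the limit. While pressing, I'll drag the tips 4 mm towards the rail so that friction carries the cleat along.

Emit:
jog_arm([
  {"finger_gap": 0,"trans": [0.001,0,-0.0002]},
  {"finger_gap": 0,"trans": [0.002,0,-0.0002]},
  {"finger_gap": 0,"trans": [0.003,0,-0.0002]},
  {"finger_gap": 0,"trans": [0.004,0,-0.0002]},
  {"finger_gap": 0,"trans": [0.004,0,-0.0002]},
  {"finger_gap": 0,"trans": [0.004,0,-0.0002]},
])

```text
time: 13.02
tool_pos: [0.5093, 0.2143, 0.0612]
orientation: [0.598, 0.802, -0.002, -0.0]
force: [-3.5, -4.7, -0.5]
width: 0.001
gripper_force: 2.6
```

Create gap.py:
```python
from h import *
import cv2
from scipy.ndimage import gaussian_filter1d
im=arm.get_image("wrist");P=im["pixels"].astype(float)
A,o=corner();s=arm.get_state();print("force",(A.T@s["force"][:2]).round(2),s["force"][2].round(2),"tcp",incorner(s["tool_pos"]).round(4))
# hole centroid, expected at home
e=pix(im,[*(o+A@[-.0165,-.0275]),.075]).astype(int);u,v=e
w=P[max(v-25,0):v+25,u-25:u+25].sum(2);m=(w<200).astype(np.uint8);n,l,st,ce=cv2.connectedComponentsWithStats(m)
for k in range(1,n):
    if st[k][4]>150: h=incorner(ray(im,ce[k]+[u-25,max(v-25,0)],.075));print("hole",h.round(4),st[k][4])
# spacer top / rail line
for x in(.02,.04):
    g=[P[int(round(q[1])),int(round(q[0]))].sum() for q in[pix(im,[*(o+A@[x,y]),.074]) for y in np.arange(-.01,.006,.0002)]]
    print("spacer top end y",-.01+.0002*np.argmin(np.gradient(gaussian_filter1d(g,2))))
```

```bash
python3 gap.py
```

```text
force [-5.38 -3.3 ] 0.44 tcp [-0.0498 -0.0837]
hole [-0.0164 -0.0277] 827
spacer top end y 0.00020000000000000052
spacer top end y 0.0
```

The cleat did not move (hole still at y −27.7 mm), so I'll tap its free end towards the rail instead.

Emit:
jog_arm([
  {"finger_gap": 0,"trans": [0,-0.006,0]},
  {"finger_gap": 0,"trans": [0,-0.01,-0.02]},
  {"finger_gap": 0,"trans": [0,-0.01,-0.05]},
  {"finger_gap": 0,"trans": [-0.03,0,-0.05]},
  {"finger_gap": 0,"trans": [-0.06,0.01,-0.05]},
  {"finger_gap": 0,"trans": [-0.09,0.02,-0.05]},
  {"finger_gap": 0,"trans": [-0.122,0.025,-0.05]},
  {"finger_gap": 0,"trans": [-0.122,0.025,-0.05]},
  {"finger_gap": 0,"trans": [-0.122,0.025,-0.05]},
  {"finger_gap": 0,"trans": [-0.122,0.025,-0.03]},
  {"finger_gap": 0,"trans": [-0.122,0.025,-0.01]},
  {"finger_gap": 0,"trans": [-0.122,0.025,-0.0015]},
  {"finger_gap": 0,"trans": [-0.122,0.025,-0.0015]},
  {"finger_gap": 0,"trans": [-0.122,0.025,-0.0015]},
])

```text
time: 14.23
tool_pos: [0.5688, 0.1072, 0.0637]
orientation: [0.597, 0.802, 0.0, -0.0]
force: [0.9, 0.2, 0.3]
width: 0.001
gripper_force: 0.0
```

Emit:
jog_arm([
  {"finger_gap": 0,"trans": [0.003,0,0]},
  {"finger_gap": 0,"trans": [0.006,0,0]},
  {"finger_gap": 0,"trans": [0.009,0,0]},
  {"finger_gap": 0,"trans": [0.011,0,0]},
  {"finger_gap": 0,"trans": [0.012,0,0]},
  {"finger_gap": 0,"trans": [0.013,0,0]},
  {"finger_gap": 0,"trans": [0.013,0,0]},
  {"finger_gap": 0,"trans": [0.013,0,0]},
])

```text
time: 14.9
tool_pos: [0.5655, 0.1187, 0.0635]
orientation: [0.598, 0.802, 0.0, -0.0]
force: [-0.8, -0.9, -0.0]
width: -0.002
gripper_force: 0.0
```

```bash
python3 -c "
from h import *
print(incorner(arm.get_state()['tool_pos']))"
```

```text
[-0.02309007 -0.19137563]
```

Emit:
jog_arm([
  {"finger_gap": 0,"trans": [0.001,0,0]},
  {"finger_gap": 0,"trans": [0.002,0,0]},
  {"finger_gap": 0,"trans": [0.002,0,0]},
  {"finger_gap": 0,"trans": [0.002,0,0]},
])

```text
time: 15.23
tool_pos: [0.5648, 0.1207, 0.0634]
orientation: [0.597, 0.802, 0.0, -0.0]
force: [-0.4, 0.1, 0.7]
width: -0.001
gripper_force: 0.1
```

Emit:
jog_arm([
  {"finger_gap": 0,"trans": [0.001,0,0]},
  {"finger_gap": 0,"trans": [0.0015,0,0]},
  {"finger_gap": 0,"trans": [0.0015,0,0]},
  {"finger_gap": 0,"trans": [0.0015,0,0]},
])

```text
time: 15.57
tool_pos: [0.5645, 0.122, 0.0634]
orientation: [0.598, 0.802, 0.0, -0.0]
force: [-0.2, -1.6, -0.0]
width: 0.003
gripper_force: 0.4
```

```bash
python3 -c "
from h import *
print(incorner(arm.get_state()['tool_pos']))"
```

```text
[-0.02310499 -0.18791331]
```

Emit:
jog_arm([
  {"finger_gap": 0,"trans": [0.0005,0,0]},
  {"finger_gap": 0,"trans": [0.001,0,0]},
  {"finger_gap": 0,"trans": [0.001,0,0]},
  {"finger_gap": 0,"trans": [0.001,0,0]},
])

```text
time: 15.9
tool_pos: [0.5644, 0.122, 0.0634]
orientation: [0.598, 0.802, -0.0, 0.0]
force: [1.5, -4.8, -0.3]
width: 0.001
gripper_force: 2.6
```

Emit:
jog_arm([
  {"finger_gap": 0,"trans": [0.0005,0,0]},
  {"finger_gap": 0,"trans": [0.0005,0,0]},
  {"finger_gap": 0,"trans": [0.0005,0,0]},
])

```text
time: 16.15
tool_pos: [0.5644, 0.1221, 0.0634]
orientation: [0.598, 0.802, -0.0, 0.001]
force: [2.5, -6.2, 0.1]
width: 0.001
gripper_force: 3.3
```

```bash
python3 -c "
from h import *
print(incorner(arm.get_state()['tool_pos']))"
```

```text
[-0.02314489 -0.18780787]
```

It hit a firm stop against the rail. Now back to the middle of the free edge.

Emit:
jog_arm([
  {"finger_gap": 0,"trans": [-0.008,0,0]},
  {"finger_gap": 0,"trans": [-0.012,0,-0.02]},
  {"finger_gap": 0,"trans": [-0.012,0,-0.05]},
  {"finger_gap": 0,"trans": [0.01,-0.037,-0.05]},
  {"finger_gap": 0,"trans": [0.04,-0.037,-0.05]},
  {"finger_gap": 0,"trans": [0.07,-0.037,-0.05]},
  {"finger_gap": 0,"trans": [0.099,-0.037,-0.05]},
  {"finger_gap": 0,"trans": [0.099,-0.037,-0.05]},
  {"finger_gap": 0,"trans": [0.099,-0.037,-0.05]},
  {"finger_gap": 0,"trans": [0.099,-0.037,-0.03]},
  {"finger_gap": 0,"trans": [0.099,-0.037,-0.01]},
  {"finger_gap": 0,"trans": [0.099,-0.037,0.0013]},
  {"finger_gap": 0,"trans": [0.099,-0.037,0.0013]},
  {"finger_gap": 0,"trans": [0.099,-0.037,0.0013]},
  {"finger_gap": 0,"trans": [0.099,-0.035,0.0013]},
  {"finger_gap": 0,"trans": [0.099,-0.032,0.0013]},
  {"finger_gap": 0,"trans": [0.099,-0.03,0.0013]},
  {"finger_gap": 0,"trans": [0.099,-0.03,0.0013]},
  {"finger_gap": 0,"trans": [0.099,-0.03,0.0013]},
])

```text
time: 17.73
tool_pos: [0.5074, 0.2099, 0.0625]
orientation: [0.598, 0.802, 0.0, 0.0]
force: [-0.4, 0.5, 0.3]
width: -0.001
gripper_force: 0.0
```

```bash
python3 gap.py
```

```text
force [0.03 0.12] 0.51 tcp [-0.0532 -0.0874]
hole [-0.0164 -0.0236] 830
spacer top end y 0.00020000000000000052
spacer top end y -0.00020000000000000052
```

The cleat moved 4 mm and now touches the rail. Now the final press.

Emit:
jog_arm([
  {"finger_gap": 0,"trans": [0,0.001,0]},
  {"finger_gap": 0,"trans": [0,0.002,0]},
  {"finger_gap": 0,"trans": [0,0.003,0]},
  {"finger_gap": 0,"trans": [0,0.0035,0]},
  {"finger_gap": 0,"trans": [0,0.0037,-0.0002]},
  {"finger_gap": 0,"trans": [0,0.0037,-0.0002]},
  {"finger_gap": 0,"trans": [0,0.0037,-0.0002]},
])

```text
time: 18.37
tool_pos: [0.5103, 0.2107, 0.0622]
orientation: [0.597, 0.802, -0.0, -0.0]
force: [-2.3, -0.5, -0.1]
width: 0.003
gripper_force: 0.6
```

```bash
python3 gap.py
```

```text
force [-1.4  -0.08] -0.71 tcp [-0.0499 -0.0875]
hole [-0.0164 -0.0236] 834
spacer top end y 0.00020000000000000052
spacer top end y 0.0
```

Emit:
jog_arm([
  {"finger_gap": 0,"trans": [0,0.0004,-0.0002]},
  {"finger_gap": 0,"trans": [0,0.0006,-0.0003]},
  {"finger_gap": 0,"trans": [0,0.0006,-0.0003]},
  {"finger_gap": 0,"trans": [0,0.0006,-0.0003]},
  {"finger_gap": 0,"trans": [0,0.0006,-0.0003]},
])

```text
time: 18.83
tool_pos: [0.5105, 0.2107, 0.0623]
orientation: [0.597, 0.802, -0.001, -0.0]
force: [-4.6, -1.7, -0.6]
width: 0.0
gripper_force: 2.7
```

```bash
python3 gap.py
```

```text
force [-4.83  0.06] -0.3 tcp [-0.0497 -0.0875]
hole [-0.0164 -0.0236] 830
spacer top end y 0.00020000000000000052
spacer top end y 0.0
```

Emit:
jog_arm([
  {"finger_gap": 0,"trans": [0,0.0004,-0.0001]},
  {"finger_gap": 0,"trans": [0,0.0008,-0.0002]},
  {"finger_gap": 0,"trans": [0,0.0008,-0.0002]},
  {"finger_gap": 0,"trans": [0,0.0008,-0.0002]},
  {"finger_gap": 0,"trans": [0,0.0008,-0.0002]},
  {"finger_gap": 0,"trans": [0,0.0008,-0.0002]},
  {"finger_gap": 0,"trans": [0,0.0008,-0.0002]},
  {"finger_gap": 0,"trans": [0,0.0008,-0.0002]},
])

```text
time: 19.55
tool_pos: [0.5106, 0.2108, 0.0623]
orientation: [0.597, 0.802, -0.001, -0.001]
force: [-7.6, -2.6, -0.7]
width: 0.001
gripper_force: 3.8
```

```bash
python3 gap.py; python3 gap.py
```

```text
force [-6.99 -0.6 ] 1.09 tcp [-0.0497 -0.0875]
hole [-0.0164 -0.0236] 828
spacer top end y 0.0
spacer top end y 0.0
force [-8.04 -0.08] 0.55 tcp [-0.0497 -0.0875]
hole [-0.0164 -0.0236] 829
spacer top end y 0.0
spacer top end y 0.0
```

Emit:
jog_arm([
  {"finger_gap": 0,"trans": [0,0.0006,-0.0001]},
  {"finger_gap": 0,"trans": [0,0.0006,-0.0001]},
  {"finger_gap": 0,"trans": [0,0.0006,-0.0001]},
  {"finger_gap": 0,"trans": [0,0.0006,-0.0001]},
  {"finger_gap": 0,"trans": [0,0.0006,-0.0001]},
  {"finger_gap": 0,"trans": [0,0.0006,-0.0001]},
  {"finger_gap": 0,"trans": [0,0.0006,-0.0001]},
  {"finger_gap": 0,"trans": [0,0.0006,-0.0001]},
])

```text
time: 20.32
tool_pos: [0.5106, 0.2108, 0.0622]
orientation: [0.597, 0.802, -0.002, -0.001]
force: [-9.0, -2.1, 0.5]
width: -0.002
gripper_force: 4.9
```

Run:
```python
from h import *
import cv2
A,_=corner();F=[]
for i in range(10):
    im=arm.get_image("top");s=arm.get_state();F.append([*(A.T@s["force"][:2]),s["force"][2]])
print(np.mean(F,0),np.std(F,0),s["time"])
cv2.imwrite("pics/top9.png",im["pixels"][:,:,::-1])
```

```text
[-9.94799437 -0.13333632  0.99978929] [0.36514712 0.32324855 0.2903493 ] 20.8167
```

View pics/top9.png

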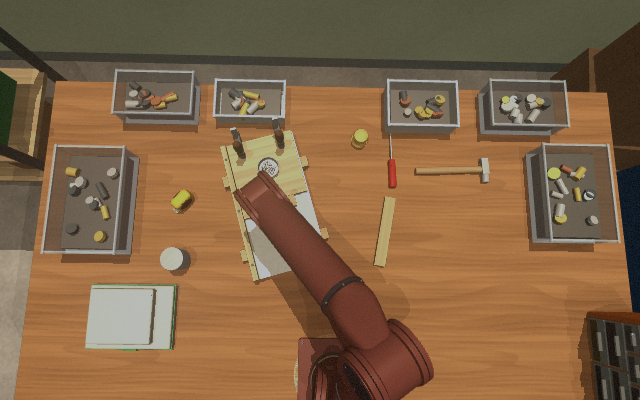

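The push holds steady at 9.9 N. The bystanders are where they were: tin at (268,168), batten at (385,232), jar at (173,258). Handing in.

```bash
python3 -c "
from station import arm
print(arm.sign_off())"
```

```text
the job is handed in; nothing more can be done
None
```

The cleat lies flat on the cabinet side, one end against the back rail and its long edge flush with the spacer; the fingers are pressing its middle with about 10 N, the other things on the bench look unmoved, and the job was handed in at about 21 s (no verdict was shown).

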